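# Pin the guide batten to the assembly jig

## Robot

A 6-joint arm with a two-finger parallel gripper is mounted at the origin on the work surface. World frame = base frame: x ahead of the robot, y to its left, z up, the work surface at z = 0. Lengths are in mm, angles in rad, forces in N, time in s.
With the tool pointing down it reaches from about 150 to 775 mm from the base axis. Payload 6.1 kg.
Tool frame: the origin (TCP) lies at the very end of the fingers, on their centre line; the grasp point (between the pads) lies 19 mm behind it; z points along the fingers, y is the line along which they close (so a half turn about z gives the same grasp; the last joint's range is limited). The gripper opens to 85 mm and grips with 20 to 120 N. Pads are 22 mm wide; open, the fingers measure 114 mm over their backs; the gripper's body (76 mm by 85 mm) begins 54 mm behind the grasp point. The pads swing forward as they close: fully open they stand 13 mm farther back than shut.
Start: joints at [0, 0.126, -0.04, 1.405, 0, 1.571], TCP at [524.984, -0, 231.295] pointing down, gripper open.
Joint ranges: [-2.72, 2.72], [-0.95, 1.95], [-1.27, 1.35], [-1.78, 2.02], [-1.46, 1.47], [-3.14, 3.14]. Speed limits (rad/s): [2.39, 2.39, 3.01, 3.14, 3.14, 3.14].

## Interface

Orientations are given as a unit quaternion [w, x, y, z].
In Python, from cell import get_obs, vision, workorder gives the robot as it stands.
- The arm moves only by the shell command python3 -m jog 'ROWS' [FORCE]. ROWS is JSON, a list of rows, each a list of 3 entries, a list of its own where there are three numbers: the finger opening in mm, from 0 to 85.4, then the shift along the world's x, y, z in mm, then the turn about the world's z in rad. In form: [[fingers, [dx, dy, dz], spin], ...]. A call has 1 to 8 rows; each row is the pose to reach, as a shift and turn from the pose commanded when the call began; what a row does not reach only later rows make up. A row lasts 1/8 s, in which the tool goes at most 62.5 mm and 10.7 degrees, less where a joint would pass 70% of its speed; a pose out of reach is approached as far as the arm can. A call with a gripper value outside its range is refused whole. The fingers move at their own pace and stop on an object; FORCE is the grip in N (left out, the last holds). Time passes only in rows, so rows that repeat a pose let the fingers close. It gives the time, the measured TCP pose, the force, the opening and the grip force at its end, in the units of the state.
- get_obs(): the state, without advancing time (a new reading comes with each control period).
- vision.get_image(name): name is "scene" or "side" or "wrist"; returns the picture (480x640x3 uint8, blue, green, red); there is no depth.
- vision.camera_info(name): a dict with "camera_matrix" (3x3 intrinsics, pixels), "R" (3x3) and "t" (3): a world point X has camera coordinates R X + t; the wrist camera has in their place "T_tool_cam" (4x4, takes a point from camera to tool coordinates, whose origin is the TCP and whose axes are the flange's). Camera axes: x right, y down, z forward; pixel columns grow to the right and rows downward; lengths in mm; the calibration is good to about 2 mm. A picture is of the moment at which its call begins: read the wrist's pose just before it. camera_info takes no time and is no camera call.
- workorder.sign_off(): hands the job in; it is judged then, once.
The state is a dict: "clock": time; "joint_positions": joint angles; "dq": joint speeds; "tau": joint torques, N m; "tcp_pos": TCP position; "eef_rot": TCP orientation; "wrist_force": force on the tool from outside, world axes, zero at the start; "moment": the same for the moment, N m; "grip_width": opening from 0.0 (shut) to 1.0 (fully open); "gripper_force": force on a finger pad.
Only numpy, scipy, OpenCV 4.12 (cv2) and the standard library are available. Lean on these libraries where they do the work, as an engineer would, in place of code of your own. Each camera call takes 0.05 s, during which the arm holds its last target. There are 200 camera calls.

## Task

Set up the wooden guide batten on the jig board: lay it flat on the board with its long edge flush against the fence and the hole in its end over the hole in the board, then push the long steel pin down through both holes until its head rests on the batten. Leave the short pin standing in its block and do not push or tip the paint tub.

Things in the scene. Friction and masses are not known exactly. Their poses are not given: they have to be found in the camera images.
- jig: fixed plywood jig board 130 x 300 x 36 mm (x, y, z) with a wooden fence, a strip 50 x 260 mm and 20 mm high, on top at x -2.5 to +47.5, y -130 to +130 mm. Origin: centre of the board's underside, on the table; y along the fence. The batten goes against the fence's long face towards the robot (x = -2.5 mm). Board top z = 36 mm, fence top z = 56 mm.
- jig_hole (a point): centre of the mouth, in the board's top face, of the round 14 mm hole that goes straight down through the 36 mm board; at (-25, +90, 36) mm in the jig's frame. Axes as the jig's.
- batten: loose wooden guide batten 45 x 240 x 20 mm (x, y, z), 0.19 kg, with a hand block 24 x 70 x 40 mm on the middle of its top (z 20 to 60 mm) to hold it by. Origin: centre of its underside. A 15 mm hole goes down through it near its +y end. Its +x long edge goes against the fence: seated, its axes match the jig's and its origin is at (-25, 0, 36) mm of the jig.
- batten_hole (a point): centre of the mouth, in the batten's top face, of its 15 mm hole; at (0, +90, 20) mm in the batten's frame.
- batten_edge_a (a point): point on the batten's +x long edge at its holed end: (22.5, 120, 10) mm in the batten's frame.
- batten_edge_b (a point): point on the batten's +x long edge at its plain end: (22.5, -120, 10) mm in the batten's frame.
- pin_block: fixed wooden block 130 x 55 x 30 mm (x, y, z) on the table, with two holes 25 mm deep at x = -37.5 and +37.5 mm, y = 0, in which the two pins stand, either pin in either hole. It stands to the left or to the right of the jig. Origin: centre of its underside.
- long_pin: loose steel pin, 0.11 kg, 75 mm long: shank 12 mm in diameter, 50 mm long, its foot tapered to 7 mm over the last 5 mm; head a cylinder 22 mm in diameter, 25 mm high. Starts upright in the pin block, foot 5 mm above the table, head top at 80 mm: the higher of the two pins. Origin: centre of the foot's end; z towards the head.
- long_pin_head (a point): middle of the long pin's head, on its axis, 62.5 mm above its foot.
- short_pin: steel pin like the long one but with a shank only 30 mm long (top of head at 60 mm when in the block), too short for the job: leave it. Origin: centre of the foot's end.
- tub: white plastic paint tub, open top, 100 mm across and 100 mm high, on the other side of the jig from the pin block. Leave it. Origin: centre of its underside.
There are look-alikes about, which are no part of the job. What is shaped like the long_pin but black or pink is not meant.

How it is judged:
By the outcome, as a careful person would: the job done as asked, in the order asked, and still so for the second after the job is handed in, with the robot touching nothing.
It also fails if it takes over 61 s, if anything falls off the work surface, if the arm or the gripper's body presses on something with over 40 N, if the wrist force passes 120 N, or if a joint passes its speed limit or range.

## Working session

There is one attempt and no reset: what is moved stays moved. The work goes in short steps, Python scripts to look and compute and a shell command to move; the robot and the scene stay as the last step left them, time stands still between calls to the robot, and variables do not carry over. Pictures are saved under pics/ and viewed, at most 10 in all, crops included, and the job is handed in when it is done.

```bash
mkdir -p pics; ls; python3 - <<'E'
from cell import get_obs, vision
import cv2, numpy as np
o=get_obs();print(o)
a=[]
for n in("scene","side","wrist"):
    im=vision.get_image(n);cv2.imwrite(f"pics/{n}0.png",im);i=vision.camera_info(n)
    print(n,{k:np.round(v,3).tolist() for k,v in i.items() if not isinstance(v,str)})
E
```

```text
pics
{'clock': 0.0, 'joint_positions': array([-2.03640195e-05,  1.26421763e-01, -4.06018921e-02,  1.40537589e+00,
       -4.18423839e-06,  1.57081742e+00]), 'dq': array([-3.38315495e-05, -1.43763306e-03, -1.22272105e-03,  2.04039129e-03,
        7.59899342e-04, -2.86291004e-04]), 'tau': array([-1.88969068e-03, -4.35916471e+01,  3.52923596e+01,  1.73015334e-02,
       -7.00984879e-05, -2.14169546e-05]), 'tcp_pos': array([ 5.24608848e+02, -1.19195872e-02,  2.30509344e+02]), 'eef_rot': array([-5.65343213e-04,  7.07121210e-01,  7.07091897e-01, -5.68302330e-04]), 'wrist_force': array([ 0.12871669,  0.13001898, -0.20231339]), 'moment': array([-0.04926368,  0.0289312 ,  0.00151216]), 'gripper_force': 0.0, 'grip_width': 0.998796466161314}
scene {'camera_matrix': [[446.73, 0.0, 325.054], [0.0, 446.73, 239.109], [0.0, 0.0, 1.0]], 'R': [[0.133, 0.991, -0.01], [0.8, -0.113, -0.59], [-0.586, 0.07, -0.807]], 't': [-41.11, -413.327, 1306.413]}
side {'camera_matrix': [[586.133, 0.0, 322.266], [0.0, 586.133, 237.714], [0.0, 0.0, 1.0]], 'R': [[0.8, -0.6, -0.012], [-0.438, -0.571, -0.694], [0.41, 0.56, -0.72]], 't': [-439.744, 269.919, 921.344]}
wrist {'camera_matrix': [[343.169, 0.0, 326.647], [0.0, 343.169, 247.475], [0.0, 0.0, 1.0]], 'T_tool_cam': [[0.001, -0.949, -0.316, 80.329], [1.0, 0.001, 0.001, -1.062], [-0.001, -0.316, 0.949, -144.264], [0.0, 0.0, 0.0, 1.0]]}
```

View pics/scene0.png

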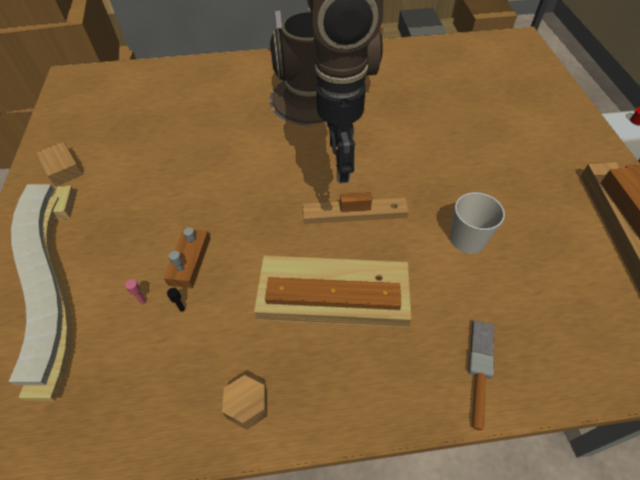

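View pics/side0.png

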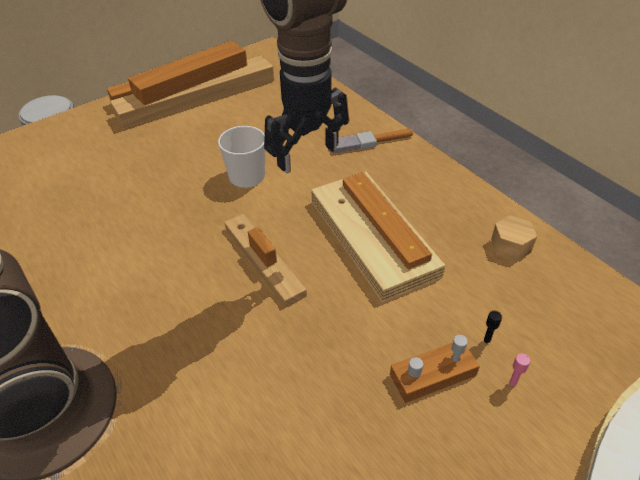

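The scene view shows the pin block on the robot's right. One steel pin has its head at about (177,258) and stands taller. The other is at (189,234). The black (175,296) and pink (134,287) pins are look-alikes. The batten hole is at (394,206) and the jig hole at (379,278). In the side view the taller steel head is at (459,345), the lower one at (415,367), the batten hole at (240,227) and the jig hole at (341,201). Next I'll enlarge and measure.

```bash
cat > h.py <<'E'
import numpy as np, cv2
from cell import get_obs, vision
from scipy.spatial.transform import Rotation as Ro
def cam(n,o=None):
    i=vision.camera_info(n);K=np.array(i["camera_matrix"])
    if n=="wrist":
        o=o or get_obs();q=o["eef_rot"];Rt=Ro.from_quat([q[1],q[2],q[3],q[0]]).as_matrix()
        T=np.array(i["T_tool_cam"]);Rw=Rt@T[:3,:3];c=Rt@T[:3,3]+o["tcp_pos"]
        return K,Rw.T,-Rw.T@c
    return K,np.array(i["R"]),np.array(i["t"])
def ray(c,p):
    K,R,t=c;d=R.T@np.linalg.inv(K)@np.array([p[0],p[1],1.]);return -R.T@t,d/np.linalg.norm(d)
def plane(c,p,z):
    o,d=ray(c,p);return o+d*(z-o[2])/d[2]
def tri(c1,p1,c2,p2):
    o1,d1=ray(c1,p1);o2,d2=ray(c2,p2)
    s=np.linalg.lstsq(np.c_[d1,-d2],o2-o1,rcond=None)[0];a=o1+s[0]*d1;b=o2+s[1]*d2
    return (a+b)/2,np.linalg.norm(a-b)
def proj(c,X):
    K,R,t=c;p=K@(R@np.asarray(X,float)+t);return p[:2]/p[2]
E
python3 - <<'E'
from h import *
s,d=cam("scene"),cam("side")
for n,a,b in[("bhole",(394,206),(240,227)),("jhole",(379,278),(341,201)),("pinA",(176,257),(459,344)),("pinB",(189,232),(415,366)),("tub",(477,212),(243,140))]:
    X,e=tri(s,a,d,b);print(n,X.round(1),round(e,1))
A=cv2.imread("pics/scene0.png")[180:330,160:420];B=cv2.imread("pics/side0.png")
cv2.imwrite("pics/c1.png",cv2.resize(A,None,fx=3,fy=3,interpolation=2))
b1=cv2.resize(B[310:410,380:540],(480,300));b2=cv2.resize(B[160:310,215:455],(480,300))
cv2.imwrite("pics/c2.png",np.vstack([b1,b2]))
E
```

```text
bhole [452.  143.4  15.8] 1.4
jhole [648.4  65.8  33. ] 1.6
pinA [ 565.4 -335.6   68.9] 0.9
pinB [ 492.1 -317.    52.7] 0.3
tub [557.6 285.4  97.7] 4.1
```

View pics/c1.png

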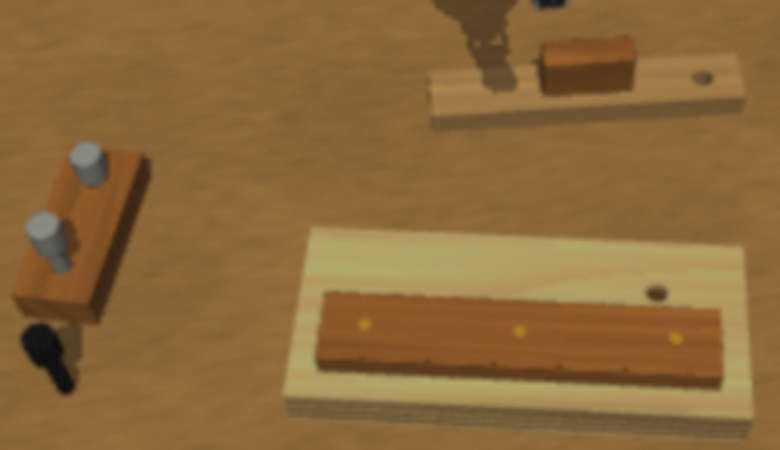

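View pics/c2.png

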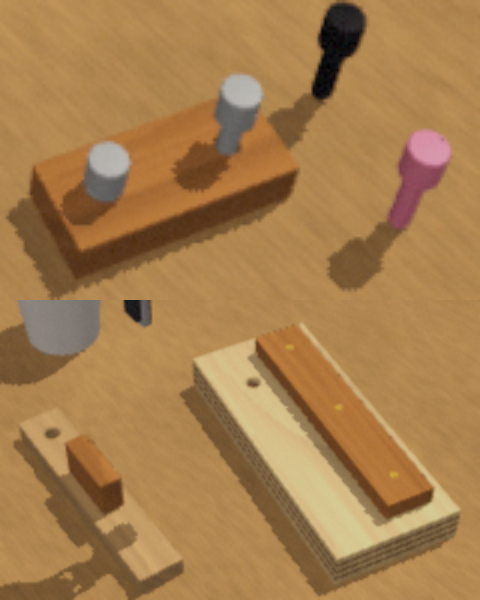

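Enlarged, the pin at c1 (45,228), which is scene (175,256), is the long pin: it's steel-grey, it's the tallest (69 mm against 53 mm at mid-head by triangulation), and its shank shows above the block. The grey pin at scene (189,234) is the short one. The black and pink pins are ruled out by colour. Now the wrist view.

View pics/wrist0.png

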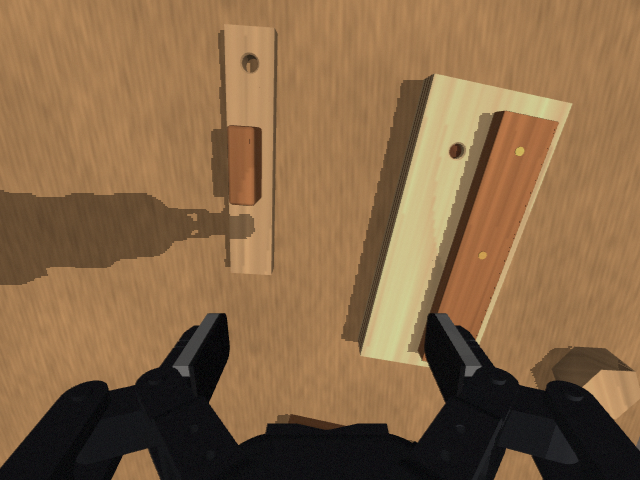

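The wrist view shows the batten's top-face corners at about (224,24), (276,29), (271,275) and (231,272), with its hole at (250,62). Board top-left edge runs (435,75) to (361,354), the jig hole is at (457,150), and the fence's robot-side top edge runs (494,112) to (425,352). I'll refine the holes by mask and measure heights with the other views.

```bash
python3 - <<'E'
from h import *
I={n:cv2.imread(f"pics/{n}0.png") for n in("scene","side","wrist")};C={n:cam(n) for n in I}
def dark(n,p,r):
    x,y=p;g=cv2.cvtColor(I[n],6)[y-r:y+r+1,x-r:x+r+1].astype(float)
    w=(g<np.median(g)*.8).astype(np.uint8);k,l,st,ce=cv2.connectedComponentsWithStats(w)
    i=1+np.argmax(st[1:,4]);return ce[i]+[x-r,y-r],st[i,2:]
P={}
for nm,q in{"b":{"scene":(394,206),"side":(240,227),"wrist":(250,62)},"j":{"scene":(379,278),"side":(341,201),"wrist":(457,150)}}.items():
    for n,p in q.items():
        P[nm,n],bb=dark(n,p,12 if n=="wrist" else 6);print(nm,n,P[nm,n].round(1),bb)
    for n in("scene","side"):X,e=tri(C["wrist"],P[nm,"wrist"],C[n],P[nm,n]);print(" tri",n,X.round(1),round(e,1))
    print(" plane",[(n,plane(C[n],P[nm,n],20 if nm=="b" else 36).round(1)) for n in I])
w=C["wrist"]
ang=lambda a,b:np.arctan2(*(a-b)[:2])  # dx/dy
f=lambda p,z:plane(w,p,z)
c=[f(p,20) for p in[(224,24),(276,29),(271,275),(231,272)]];print("batten",np.round(c,1),ang(c[0],c[3]),ang(c[1],c[2]),[np.linalg.norm(c[i]-c[i-1]).round(1) for i in range(4)])
b=[f(p,60) for p in[(229,126),(253,127),(254,205),(230,204)]];print("hb",np.round(b,1),np.mean(b,0))
e=[f((435,75),36),f((361,354),36)];print("jigedge",np.round(e,1),ang(*e),np.linalg.norm(e[0]-e[1]))
e=[f((494,112),56),f((425,352),56)];print("fence",np.round(e,1),ang(*e),np.linalg.norm(e[0]-e[1]))
# side/scene board corners
s,d=C["scene"],C["side"]
for nm,a,bp in[("jig robot-left",(160+743/3,180+246/3),(215+195/2,160+62/2)),("jig robot-right",(160+311/3,180+228/3),(215+335/2,160+252/2)),("pinA top",(160+43/3,180+220/3),(380+242/3,310+90/3)),("pinB top",(160+87/3,180+150/3),(380+107/3,310+156/3)),("batten -y far",(160+432/3,180+117/3),(215+181/2,160+262/2)),("hb top",(160+640/3-5,180+40/3),(215+68/2,160+143/2))]:
    X,er=tri(s,a,d,bp);print(nm,X.round(1),round(er,1))
E
```

```text
b scene [394.  205.5] [ 7  4 24]
b side [240.6 226. ] [ 8  5 33]
b wrist [250.   61.8] [ 17  20 235]
 tri scene [452.2 142.9  17.2] 0.5
 tri side [452.7 142.7  19.3] 0.1
 plane [('scene', array([454.5, 141.8,  20. ])), ('side', array([452.5, 142. ,  20. ])), ('wrist', array([452.8, 142.6,  20. ]))]
j scene [378.6 277.4] [ 6  4 23]
j side [341.3 200.9] [ 7  5 28]
j wrist [456.9 150.3] [ 17  17 221]
 tri scene [648.2  64.6  34.1] 0.6
 tri side [647.8  65.   34.8] 0.4
 plane [('scene', array([649.3,  63.9,  36. ])), ('side', array([646.8,  63.9,  36. ])), ('wrist', array([647.6,  65. ,  36. ]))]
batten [[431.6 172.9  20. ]
 [478.  169.   20. ]
 [461.5 -70.6  20. ]
 [417.  -67.1  20. ]] 0.06070002291122762 0.06868847985645152 [np.float64(240.4), np.float64(46.6), np.float64(240.2), np.float64(44.6)]
hb [[439.2  86.   60. ]
 [459.9  85.2  60. ]
 [456.3  16.8  60. ]
 [434.1  17.7  60. ]] [447.36187949  51.44496225  60.        ]
jigedge [[ 620.3  129.6   36. ]
 [ 563.9 -163.1   36. ]] 0.1902304981877648 297.99193783655835
fence [[ 668.6   97.8   56. ]
 [ 631.2 -146.    56. ]] 0.15185506707002902 246.67224328620864
jig robot-left [620.4 130.   32.6] 3.9
jig robot-right [ 565.5 -160.9   39.6] 5.2
pinA top [ 565.1 -336.1   81. ] 2.1
pinB top [ 493.5 -315.2   60.9] 1.1
batten -y far [460.8 -68.5  15.1] 0.3
hb top [441.   82.5  58. ] 3.0
```

The heights agree with the text: batten top about 19, jig top about 35, pin tops 81 and 61. The batten origin is at about (447, 52.5) with yaw -0.065. The jig yaw is -0.19, and the jig hole is at (647.7, 64.8). Next I grasp the hand block.

```bash
python3 -m jog '[[85,[-40,27,-40],-0.065],[85,[-78,52,-90],-0.065],[85,[-78,52,-140],-0.065],[85,[-78,52,-180],-0.065],[85,[-78,52,-203],-0.065],[85,[-78,52,-203],-0.065],[24,[-78,52,-203],-0.065],[20,[-78,52,-203],-0.065]]' 50
python3 -m jog '[[20,[0,0,0],0],[20,[0,0,0],0],[20,[0,0,0],0]]'
```

```text
clock: 1.15
tcp_pos: [448.0, 52.1, 29.6]
eef_rot: [0.001, 0.73, 0.684, 0.001]
wrist_force: [-0.4, 0.7, -0.6]
grip_width: 0.597
gripper_force: 0.0
clock: 1.52
tcp_pos: [447.5, 52.0, 29.1]
eef_rot: [0.0, 0.73, 0.684, 0.001]
wrist_force: [-0.5, -0.2, 6.2]
grip_width: 0.273
gripper_force: 50.1
```

```bash
python3 -m jog '[[20,[0,0,30],0],[20,[0,0,81],0],[20,[50,-24,81],-0.04],[20,[100,-48,81],-0.08],[20,[139,-68,81],-0.125],[20,[139,-68,81],-0.125],[20,[139,-68,81],-0.125],[20,[139,-68,81],-0.125]]'
python3 - <<'E'
from h import *
im=vision.get_image("wrist");cv2.imwrite("pics/w1.png",im);print(get_obs()["tcp_pos"])
E
```

```text
clock: 2.52
tcp_pos: [584.9, -15.5, 109.2]
eef_rot: [-0.0, 0.771, 0.637, -0.0]
wrist_force: [0.3, 0.4, -2.0]
grip_width: 0.274
gripper_force: 50.5
[585.05214629 -15.46756118 109.40116644]
```

View pics/w1.png

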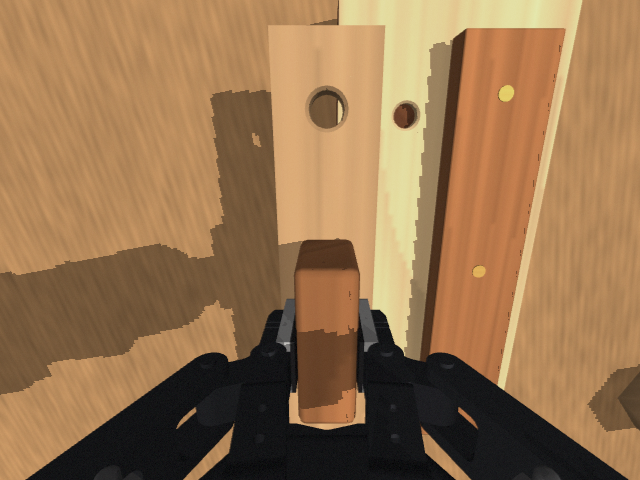

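The batten is level in the gripper, with its hole ring at (327,108). The jig hole is clear at (406,114), and the fence's left top edge runs from (467,31) to about (437,300). I'll measure both holes and both edge directions in this one view.

```bash
cat > m.py <<'E'
from h import *
def line(im,x0,y0,x1,y1,ys,r=7,ch=2):
    pts=[]
    g=cv2.GaussianBlur(im,(3,3),0).astype(float).sum(2)
    for y in ys:
        xc=int(round(x0+(x1-x0)*(y-y0)/(y1-y0)));seg=np.abs(np.diff(g[y,xc-r:xc+r+1]));k=seg**2
        pts.append((xc-r+.5+(k*np.arange(len(k))).sum()/k.sum(),y))
    l=cv2.fitLine(np.float32(pts),cv2.DIST_HUBER,0,.01,.01).ravel();res=[abs((p[0]-l[2])*l[1]-(p[1]-l[3])*l[0]) for p in pts]
    at=lambda y:(l[2]+l[0]/l[1]*(y-l[3]),y)
    return at(ys[0]),at(ys[-1]),np.median(res)
E
python3 - <<'E'
from m import *
im=cv2.imread("pics/w1.png");o=get_obs();w=cam("wrist",o);zt=o["tcp_pos"][2]-29.1+20
ang=lambda a,b:np.arctan2(*(np.array(a)-b)[:2])
for nm,p,q,ys,z in[("fence top",(467,31),(437,300),range(40,230,5),56),("batten R",(385,28),(375,220),range(40,225,5),zt),("batten L",(270,28),(278,240),range(40,240,5),zt)]:
    a,b,r=line(im,*p,*q,ys);A,B=plane(w,a,z),plane(w,b,z);print(nm,np.round([a,b],1).tolist(),round(r,2),A.round(1),B.round(1),"yaw",-ang(A,B).round(4))
g=cv2.cvtColor(im,6)
for nm,(x,y),r,z,th in[("bh",(327,108),30,zt,.86),("jh",(406,114),20,36,.75)]:
    s=g[y-r:y+r+1,x-r:x+r+1];m=(s<np.median(s)*th).astype(np.uint8);cn=max(cv2.findContours(m,0,2)[0],key=cv2.contourArea)
    (cx,cy),rr=cv2.minEnclosingCircle(cn);c=(cx+x-r,cy+y-r);print(nm,c,rr,cv2.boundingRect(cn),plane(w,c,z).round(1),"diam",2*rr*np.linalg.norm(plane(w,(c[0]+1,c[1]),z)-plane(w,c,z)))
q=o["eef_rot"];print("tool yaw",Ro.from_quat([*q[1:],q[0]]).as_matrix()[:,0],o["tcp_pos"])
E
```

```text
fence top [[464.8, 40.0], [443.9, 225.0]] 0.03 [676.4  94.2  56. ] [ 6.583e+02 -6.000e-01  5.600e+01] yaw -0.1893
batten R [[384.1, 40.0], [375.9, 220.0]] 0.06 [628.1  93.2 100.3] [614.6  22.  100.3] yaw -0.1871
batten L [[268.0, 40.0], [277.6, 235.0]] 0.05 [583.3 101.7 100.3] [568.6  23.5 100.3] yaw -0.1861
bh (327.39344215393066, 106.44364738464355) 22.220935821533203 (9, 7, 43, 44) [601.7  73.6 100.3] diam 18.41396087147192
jh (405.6599998474121, 114.10000038146973) 14.15233039855957 (7, 7, 27, 28) [647.4  65.1  36. ] diam 16.758649687090273
tool yaw [1.88046243e-01 9.82160175e-01 3.85414089e-05] [585.05214629 -15.46756118 109.40116644]
```

The two yaws agree (fence -0.189, batten -0.187). The batten hole needs +46.5 mm along jig x and +0.25 mm along y, then 44 mm down. The distances to the fence face (23.0 and 22.2) match the expected 22.5. I'll come down 6 mm off the fence, then slide in.

```bash
python3 -m jog '[[20,[20,-3.7,-10],-0.003],[20,[39.3,-7.3,-25],-0.003],[20,[39.3,-7.3,-36],-0.003],[20,[39.3,-7.3,-41],-0.003],[20,[39.3,-7.3,-43],-0.003],[20,[39.3,-7.3,-43],-0.003],[20,[39.3,-7.3,-43],-0.003]]'
python3 -m jog '[[20,[3,-0.6,0],0],[20,[5.5,-1.1,0],0],[20,[6.5,-1.2,0],0],[20,[7,-1.3,0],0],[20,[7,-1.3,0],0]]'
```

```text
clock: 3.45
tcp_pos: [625.4, -23.3, 66.9]
eef_rot: [0.0, 0.772, 0.636, 0.0]
wrist_force: [0.1, 0.6, -2.3]
grip_width: 0.273
gripper_force: 50.5
clock: 4.08
tcp_pos: [630.3, -24.3, 65.9]
eef_rot: [-0.002, 0.772, 0.636, -0.001]
wrist_force: [-6.5, 1.4, 0.5]
grip_width: 0.277
gripper_force: 51.1
```

```bash
python3 -m jog '[[20,[0.3,0,-1],0],[20,[0.5,-0.1,-1.5],0],[20,[0.5,-0.1,-1.5],0],[20,[0.5,-0.1,-1.5],0]]'
python3 - <<'E'
from m import *
o=get_obs();im=vision.get_image("wrist");w=cam("wrist",o);cv2.imwrite("pics/w2.png",im)
print(proj(w,(647.4,65.1,56)),proj(w,(647.4,65.1,36)),o["tcp_pos"])
cv2.imwrite("pics/w2c.png",cv2.resize(im[20:240,220:480],None,fx=2.5,fy=2.5))
E
```

```text
clock: 4.58
tcp_pos: [630.4, -24.3, 65.3]
eef_rot: [-0.002, 0.772, 0.636, -0.001]
wrist_force: [-11.6, 1.9, 6.6]
grip_width: 0.273
gripper_force: 51.8
[327.46181963 105.55573182] [327.50103981 108.79912776] [630.3983318  -24.2750354   65.31395383]
```

View pics/w2c.png

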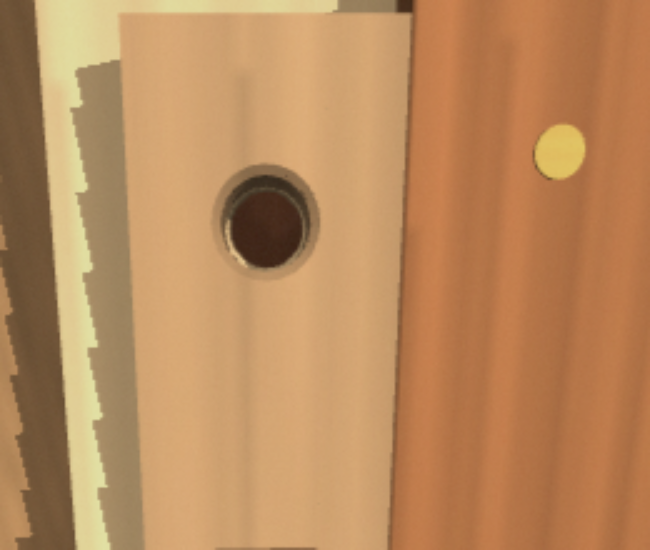

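The batten lies flush against the fence, and the jig hole shows concentric through the batten hole: ring at w2 (326.4,108.8), inner at (326.4,111.2). I'll release and go above the long pin for a close measurement.

```bash
python3 - <<'E'
from m import *
im=cv2.imread("pics/w2.png");w=cam("wrist")
print("bh",plane(w,(326.4,108.8),56).round(1),"jh",plane(w,(326.4,111.2),36).round(1))
E
python3 -m jog '[[60,[0,0,0],0],[60,[0,0,0],0],[60,[0,0,0],0],[60,[0,0,60],0],[60,[-10,-50,110],0],[60,[-30,-110,110],0],[60,[-40,-170,110],0],[60,[-50,-230,110],0]]'
python3 -m jog '[[50,[-16,-30,0],0],[50,[-16,-75,0],0],[50,[-16,-75,0],0],[50,[-16,-75,0],0]]'
python3 - <<'E'
from m import *
o=get_obs();im=vision.get_image("wrist");cv2.imwrite("pics/w3.png",im);print(o["tcp_pos"])
sc=vision.get_image("scene");cv2.imwrite("pics/s3.png",sc)
w=cam("wrist",o)
print(proj(w,(565.4,-335.6,80)),proj(w,(492,-317,60)))
E
```

```text
bh [646.7  64.   56. ] jh [646.7  64.2  36. ]
clock: 5.62
tcp_pos: [583.3, -252.7, 175.4]
eef_rot: [0.001, 0.772, 0.636, 0.0]
wrist_force: [1.4, -0.2, -0.2]
grip_width: 0.702
gripper_force: 0.0
clock: 6.12
tcp_pos: [567.5, -325.7, 174.6]
eef_rot: [-0.0, 0.772, 0.636, 0.0]
wrist_force: [-0.3, -0.2, 0.4]
grip_width: 0.584
gripper_force: 0.0
[ 567.45862601 -325.67540709  174.57655708]
[327.20009451 261.15617794] [232.01686913 247.28939106]
```

View pics/w3.png

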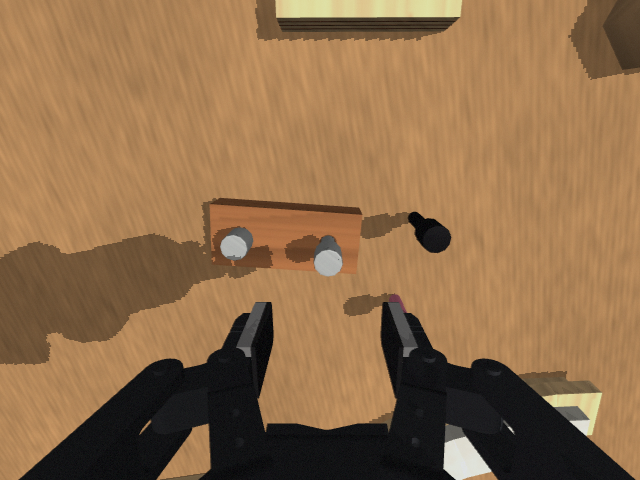

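Directly above, the long pin's head is at (328,263), the short pin's at (233,246), the black look-alike at (432,236), and the pink one sits behind the finger at (397,300). I'll refine the head centre and check the finger clearance to the look-alikes.

```bash
python3 - <<'E'
from m import *
im=cv2.imread("pics/w3.png");o=get_obs();w=cam("wrist",o)
hsv=cv2.cvtColor(im,40);x,y,r=328,262,22
m=((hsv[...,1]<60)&(hsv[...,2]>135)).astype(np.uint8)[y-r:y+r+1,x-r:x+r+1]
cn=max(cv2.findContours(m,0,2)[0],key=cv2.contourArea);c,rr=cv2.minEnclosingCircle(cn);M=cv2.moments(cn)
c2=(M["m10"]/M["m00"]+x-r,M["m01"]/M["m00"]+y-r);c=(c[0]+x-r,c[1]+y-r)
p=plane(w,c,80);print("head",c,c2,rr,p.round(1),"shift",(p-o["tcp_pos"]).round(1), "diam",2*rr*np.linalg.norm(plane(w,(c[0]+1,c[1]),80)-p))
d=cam("side");s=cam("scene")
X,e=tri(w,c,d,(380+242/3,310+90/3));print("tri top side",X.round(1),e.round(1))
X,e=tri(w,c,s,(160+43/3,180+220/3));print("tri top scene",X.round(1),e.round(1))
print("black",tri(s,(175,294),d,(494,317)),"pink",tri(s,(132,285),d,(521,359)))
print("short",plane(w,(233,247),60))
E
```

```text
head (327.9922275543213, 262.5725383758545) (327.8689929599021, 262.5993265993266) 14.080416679382324 [ 566.  -336.1   80. ] shift [ -1.7 -11.3 -94.8] diam 20.989214030487545
tri top side [ 566.2 -336.4   79.7] 0.5
tri top scene [ 566.3 -334.6   83.4] 0.4
black (array([ 649.71674569, -332.84781333,   66.69560479]), np.float64(0.7782169445636448)) pink (array([ 620.16677661, -413.63353071,   70.73782146]), np.float64(1.853443276706046))
short [ 492.98629255 -316.28707032   60.        ]
```

```bash
python3 -m jog '[[45,[-1.5,-10.4,-40],0],[45,[-1.5,-10.4,-80],0],[45,[-1.5,-10.4,-105],0],[45,[-1.5,-10.4,-117],0],[45,[-1.5,-10.4,-117],0],[45,[-1.5,-10.4,-117],0],[20,[-1.5,-10.4,-117],0],[15,[-1.5,-10.4,-117],0]]' 60
python3 -m jog '[[15,[0,0,0],0],[15,[0,0,0],0],[15,[0,0,0],0]]'
```

```text
clock: 7.22
tcp_pos: [566.5, -336.7, 59.2]
eef_rot: [0.001, 0.772, 0.636, 0.0]
wrist_force: [0.3, 0.6, 4.2]
grip_width: 0.231
gripper_force: 58.5
clock: 7.6
tcp_pos: [566.5, -336.7, 59.2]
eef_rot: [0.001, 0.772, 0.636, 0.0]
wrist_force: [-0.4, -0.9, 6.1]
grip_width: 0.232
gripper_force: 58.5
```

```bash
python3 -m jog '[[15,[0,0,15],0],[15,[0,0,40],0],[15,[0,0,90],0],[15,[5,30,120],0],[15,[15,80,120],0],[15,[27,140,120],0],[15,[39,200,120],0],[15,[51,255,120],0]]'
python3 -m jog '[[15,[12,55,0],0],[15,[22,110,0],0],[15,[29,145,0],0],[15,[29,145,0],0],[15,[29,145,-30],0],[15,[29,145,-42],0],[15,[29,145,-42],0],[15,[29,145,-42],0]]'
python3 - <<'E'
from m import *
o=get_obs();im=vision.get_image("wrist");cv2.imwrite("pics/w4.png",im);w=cam("wrist",o);t=o["tcp_pos"];print(t)
print(proj(w,t-[0,0,54.2]),proj(w,(647,64.5,56)))
cv2.imwrite("pics/w4c.png",cv2.resize(im[150:350,220:430],None,fx=2.8,fy=2.8))
E
```

```text
clock: 8.6
tcp_pos: [616.9, -79.3, 178.6]
eef_rot: [0.0, 0.772, 0.636, 0.0]
wrist_force: [1.6, -0.6, -1.0]
grip_width: 0.233
gripper_force: 59.1
clock: 9.6
tcp_pos: [646.3, 63.2, 136.9]
eef_rot: [0.0, 0.772, 0.635, 0.0]
wrist_force: [-0.3, -1.0, -1.0]
grip_width: 0.232
gripper_force: 59.1
[646.29874084  63.21277857 136.87666581]
[327.43793931 268.82636116] [327.91071519 252.5649109 ]
```

View pics/w4c.png

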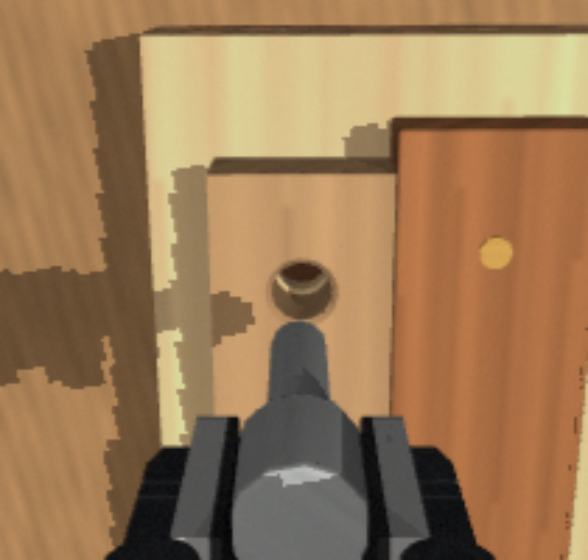

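The pin hangs straight, its foot close to where predicted at about (327,269). The hole is at (328.6,253.6). The pin needs about +1.4 in x and +0.9 in y, then I descend gently.

```bash
python3 -m jog '[[15,[1.4,0.9,-10],0],[15,[1.4,0.9,-20],0],[15,[1.4,0.9,-24],0],[15,[1.4,0.9,-28],0],[15,[1.4,0.9,-32],0],[15,[1.4,0.9,-34],0],[15,[1.4,0.9,-34],0]]'
```

```text
clock: 10.52
tcp_pos: [647.3, 64.6, 101.7]
eef_rot: [-0.0, 0.772, 0.636, -0.0]
wrist_force: [0.7, -0.3, -1.2]
grip_width: 0.233
gripper_force: 59.1
```

```bash
python3 -m jog '[[15,[0,0,-4],0],[15,[0,0,-8],0],[15,[0,0,-12],0],[15,[0,0,-15],0],[15,[0,0,-18],0],[15,[0,0,-20],0],[15,[0,0,-20],0]]'
```

```text
clock: 11.4
tcp_pos: [647.3, 64.6, 81.6]
eef_rot: [-0.0, 0.772, 0.636, -0.0]
wrist_force: [-0.5, -0.0, -0.3]
grip_width: 0.234
gripper_force: 59.1
```

Foot at 27 mm, well into the board, with no resistance. Continuing until the head seats (TCP about 60).

```bash
python3 -m jog '[[15,[0,0,-5],0],[15,[0,0,-10],0],[15,[0,0,-15],0],[15,[0,0,-18],0],[15,[0,0,-20],0],[15,[0,0,-22],0],[15,[0,0,-22],0]]'
```

```text
clock: 12.28
tcp_pos: [647.4, 64.7, 60.3]
eef_rot: [0.0, 0.772, 0.636, 0.0]
wrist_force: [-1.4, -0.7, 2.2]
grip_width: 0.234
gripper_force: 59.4
```

```bash
python3 -m jog '[[15,[0,0,-1],0],[15,[0,0,-1],0]]'; python3 -m jog '[[45,[0,0,0],0],[45,[0,0,0],0],[45,[0,0,0],0],[45,[0,0,0],0],[45,[0,0,40],0],[45,[0,0,90],0],[45,[-40,-30,140],0],[45,[-40,-30,140],0]]'
python3 - <<'E'
from m import *
a=vision.get_image("side");o=get_obs();b=vision.get_image("wrist");sc=vision.get_image("scene");print(o["tcp_pos"])
cv2.imwrite("pics/f.png",np.hstack([cv2.resize(a[150:420,215:545],(396,324)),cv2.resize(b[60:360,160:560],(400,324))]))
E
```

```text
clock: 12.52
tcp_pos: [647.5, 64.7, 60.3]
eef_rot: [0.0, 0.772, 0.636, 0.001]
wrist_force: [-3.4, -0.3, 7.0]
grip_width: 0.231
gripper_force: 60.2
clock: 13.52
tcp_pos: [607.5, 33.7, 203.2]
eef_rot: [0.002, 0.772, 0.635, 0.002]
wrist_force: [0.0, -0.5, -0.2]
grip_width: 0.525
gripper_force: 0.0
[607.40786357  33.77005324 201.97148475]
```

View pics/f.png

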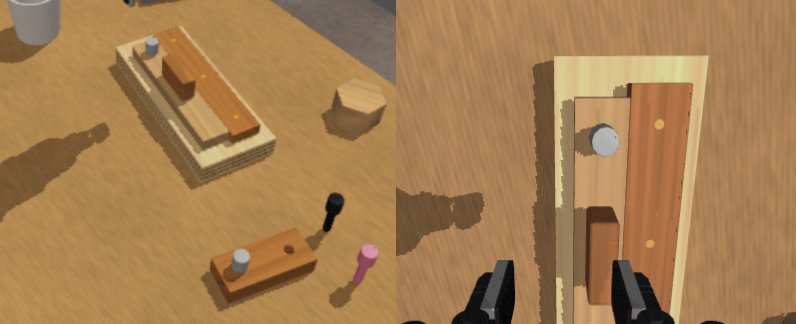

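The pin head sits on the batten at f (604,140), the batten lies along the fence, and the short pin is still in its block. One numeric check on the seating and flushness remains.

```bash
python3 - <<'E'
from m import *
o=get_obs();b=vision.get_image("wrist");a=vision.get_image("side");w=cam("wrist",o);d=cam("side");o2=o
def head(im,n,c,z):
    p=proj(c,(647.3,64.3,z)).round().astype(int);r=14;h=cv2.cvtColor(im,40)[p[1]-r:p[1]+r+1,p[0]-r:p[0]+r+1]
    m=((h[...,1]<45)&(h[...,2]>(150 if n=="w" else 140))).astype(np.uint8);k,l,s,ce=cv2.connectedComponentsWithStats(m);i=1+np.argmax(s[1:,4]);print(n,s[i]);return ce[i]+p-r
pw,ps=head(b,"w",w,81),head(a,"s",d,81)
X,e=tri(w,pw,d,ps);print("head top",X.round(1),e.round(1))
u=np.array([.982,-.188]);v=np.array([.188,.982]);J=np.array([647.3,64.3])
for off,nm in((22.5,"joint"),(-22.5,"left edge")):
    P=[proj(w,[*(J+off*u+k*v),56]) for k in(25,-75)]
    A,B,r=line(b,*P[0],*P[1],range(int(P[0][1])+2,int(P[1][1])-2,3),r=6)
    A,B=[plane(w,q,56)[:2] for q in(A,B)]
    print(nm,[((q-J)@u).round(2) for q in(A,B)],"res",r.round(2),"yaw",-np.arctan2(*(A-B)).round(4))
E
```

```text
w [  1   0  27  28 570]
s [ 9 11 10  7 54]
head top [647.   64.5  81. ] 0.2
joint [np.float64(21.96), np.float64(21.81)] res 0.06 yaw -0.1908
left edge [np.float64(-23.06), np.float64(-22.95)] res 0.14 yaw -0.188
```

The head top is at 81.0 mm, exactly seated. The joint and the batten's free edge are 45.0 and 44.8 mm apart at the two ends, so the batten is parallel and flush. Handing in.

```bash
python3 -c "
from cell import workorder
print(workorder.sign_off())"
```

```text
the job is handed in; nothing more can be done
None
```

The batten lies flush against the fence with its hole over the board's hole, the long pin is pushed through until its head rests on the batten, and the job is handed in at about 14 s; the short pin is still in its block and the tub was never approached.

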